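# Tare the lever of a bench creep rig

### The arm

A 6-joint arm with a two-finger parallel gripper is mounted at the origin on the work surface. World frame = base frame: x ahead of the robot, y to its left, z up, the work surface at z = 0. Lengths are in m, angles in rad, forces in N, time in s.
With the tool pointing down it reaches from about 0.375 to 0.975 m from the base axis. Payload 3.8 kg.
Tool frame: the origin (TCP) lies at the very end of the fingers, on their centre line; the grasp point (between the pads) lies 19 mm behind it; x points along the fingers, z is the direction in which the jaws open and shut, and the axes are right-handed (so a half turn about x gives the same grasp; the last joint's range is limited). The gripper opens to 88 mm and grips with 3 to 60 N. Pads are 18 mm wide; open, the fingers measure 123 mm over their backs; the gripper's body (75 mm by 187 mm) begins 45 mm behind the grasp point.
Start: joints at [1.066, 0.264, 1.604, -0, 1.274, -0.037], TCP at [0.304, 0.602, 0.239] pointing down, gripper open.
Joint ranges: [-2.63, 2.63], [-0.94, 2.18], [0.31, 2.57], [-1.31, 4.45], [0, 2.66], [-2.55, 2.55]. Speed limits (rad/s): [2.57, 2.57, 3.14, 3.14, 3.14, 3.14].

### API

Orientations are given as a unit quaternion [x, y, z, w].
In Python, from station import get_state, camera, camera_params, close_job gives the robot as it stands.
- The arm moves only by the tool jog_arm, never from a script. Its argument "targets" is a list of rows, each a list of 3 entries, a list of its own where there are three numbers: the opening, from 0 (shut) to 1 (fully open), then the shift along the tool's x, y, z in m, then the turn, a rotation vector about the tool's x, y, z in degrees. A call has 1 to 8 rows; each row is the pose to reach, as a shift and turn from the pose commanded when the call began, along the tool's axes at that moment; what a row does not reach only later rows make up. A row lasts 1/8 s, in which the tool goes at most 62.5 mm and 10.7 degrees, less where a joint would pass 70% of its speed; a pose out of reach is approached as far as the arm can. A call with a gripper value outside its range is refused whole. The fingers move at their own pace and stop on an object; the grip force is fixed at half the most. Time passes only in rows, so rows that repeat a pose let the fingers close. It gives the time, the measured TCP pose, the force and the opening at its end, in the units of the state.
- get_state(): the state, without advancing time (a new reading comes with each control period).
- camera(name): name is "scene" or "top" or "wrist"; returns the picture (420x560x3 uint8, red, green, blue); there is no depth.
- camera_params(name): a dict with "fx", "fy", "cx", "cy" (pixels), "R" (3x3) and "t" (3): a world point X has camera coordinates R X + t; the wrist camera has in their place "hand_eye" (4x4, takes a point from camera to tool coordinates, whose origin is the TCP and whose axes are the tool frame's). Camera axes: x right, y down, z forward; pixel columns grow to the right and rows downward; lengths in m; the calibration is good to about 2 mm. A picture is of the moment at which its call begins: read the wrist's pose just before it. camera_params takes no time and is no camera call.
- close_job(): hands the job in, once; it reports no verdict.
The state is a dict: "clock": time; "joint_positions": joint angles; "dq": joint speeds; "joint_torque": joint torques, N m; "eef_pos": TCP position; "tool_rot": TCP orientation; "wrist_force": force on the tool from outside, world axes, zero at the start; "torque": the same for the moment, N m; "grip_width": opening from 0.0 (shut) to 1.0 (fully open).
Only numpy, scipy, OpenCV 4.12 (cv2) and the standard library are available. Lean on these libraries where they do the work, as an engineer would, in place of code of your own. Each camera call takes 0.05 s, during which the arm holds its last target.

### The job

The steel grip hanging from the nose of the creep rig's lever has to be counterbalanced before a specimen goes in. Add flanged brass weights from the blue tray to the spindle of the pan, one or two as needed, each fully down and eased on in the hand so that the delicate lever is neither knocked nor left to swing, and trim by sliding the brass rider along the lever until the lever floats level on its own. Be gentle with the lever, leave unused weights on their tray and do not disturb the other things on the bench.

Things in the scene. Friction and masses are not known exactly. Their poses are not given: they have to be found in the camera images.
- lever (a joint): tilt of the lever about its fulcrum, rad: 0 is level, positive is pan end up. Rigid stops at -0.08 and +0.08; it starts at the + stop, the pan being too light. Its flexure pivot springs it towards level with 2.0 N m per rad; an oil dashpot damps it (settles in about 1.5 s). With no weight on the pan the rider alone can never balance it; with one or with two weights it always can.
- beam: the aluminium lever bar, 20 mm wide, 16 mm high, carrying pan, rider and the hanging steel grip (50 mm across, at y = -140 mm; its weight is unknown and differs every time). Origin on the fulcrum axis in the middle of the bar, 260 mm over the bench; y along the bar towards the pan, x across it (the tilt axis), z up.
- rig: the fixed stand of the lever, base plate 170 x 540 x 20 mm; origin on the bench under the fulcrum, axes as the level lever's. Grey bearing blocks at 34 to 70 mm either side of the fulcrum reach 276 mm over the bench; at y = -183 mm a portal with the travel stops reaches 291 mm; at y = -193 to -243 mm an index plate with a green level band for the lever's red pointer.
- pan_seat (a point): centre of the upper face of the round steel pan (76 mm across), at the foot of its upright spindle; at y = 215 mm, z = -30 mm in the lever's frame, moving and tilting with it; z along the spindle. Nothing is above the pan; the lever's bar ends 50 mm from the spindle on the fulcrum side, else nothing is beside it.
- spindle_tip (a point): round top of the pan's upright spindle, 10 mm in diameter, 72 mm above the pan's face; moves and tilts with the lever
- rider_knob (a point): centre of the upright dark knob (24 mm diameter, 35 mm tall) on the brass rider (44 mm across the bar, 36 mm along it, top 20 mm above the bar's middle; the knob stands on that). Rider and knob weigh 0.50 kg, slide on the bar with 2 N of friction, 30 to 130 mm from the fulcrum on the pan side, and stay where left. 10 mm towards the pan lowers the floating pan end by 0.025 rad. Axes as the lever's.
- tray: fixed blue tray, 215 x 75 x 12 mm, origin in the middle of its underside, x along its length; three upright spigots (10 mm diameter, 15 mm tall) 66 mm apart along x, a brass weight over each: lift it straight up
- weight1 (a point): centre (half-way up) of a brass counterweight of 0.18 kg: flange 50 mm in diameter, 8 mm thick, below; hub 28 mm in diameter, 20 mm tall, on it (28 mm in all); a hole 17 mm in diameter right through; z up. On the tray it is the first of the row (tray x). Two stack on the pan's spindle, hub up.
- weight2 (a point): centre (half-way up) of a brass counterweight of 0.18 kg: flange 50 mm in diameter, 8 mm thick, below; hub 28 mm in diameter, 20 mm tall, on it (28 mm in all); a hole 17 mm in diameter right through; z up. On the tray it is the middle of the row (tray x). Two stack on the pan's spindle, hub up.
- weight3 (a point): centre (half-way up) of a brass counterweight of 0.18 kg: flange 50 mm in diameter, 8 mm thick, below; hub 28 mm in diameter, 20 mm tall, on it (28 mm in all); a hole 17 mm in diameter right through; z up. On the tray it is the last of the row (tray x). Two stack on the pan's spindle, hub up.
- wrench: bystander, leave alone: open-ended steel wrench, 200 mm long, lying flat. Origin: middle of its underside.
- driver: bystander, leave alone: screwdriver with orange handle, 200 mm long, lying. Origin: middle of its length, underside.
- spare_grip: bystander, leave alone: spare steel specimen grip standing upright, 52 mm across, 75 mm tall. Origin: middle of its underside.
- grease: bystander, leave alone: can with a yellow label, 64 mm across, 80 mm tall. Origin: middle of its underside.
- specimen: bystander, leave alone: flat aluminium tensile specimen, 130 x 20 x 5 mm, lying flat. Origin: middle of its underside.
- gauge: bystander, leave alone: round pressure gauge lying on its back, 68 mm across, 31 mm high, with a brass stem. Origin: middle of its underside.
There are look-alikes about, which are no part of the job. What is shaped like the part that bears weight1 but black or pink is not meant. Leave any pink look-alike of the part that bears weight3 alone.

How it is judged:
At the end, for the whole second after the job is handed in: The lever floats level within 0.02 rad, at rest (under 0.03 rad/s); one or two weights are fully down on the pan's spindle (within 6 mm sideways, centre under 48 mm above the pan); every other weight is within 15 mm of its place on the tray; the other things are at rest (value of joint lever between -0.02 and 0.02 rad and velocity of joint lever between -0.03 and 0.03 rad/s and ((horizontal distance between weight1 and pan_seat below 0.006 m and z of weight1 in the frame of pan_seat between 0.008 and 0.048 m) or (horizontal distance between weight2 and pan_seat below 0.006 m and z of weight2 in the frame of pan_seat between 0.008 and 0.048 m) or (horizontal distance between weight3 and pan_seat below 0.006 m and z of weight3 in the frame of pan_seat between 0.008 and 0.048 m)) and ((horizontal distance between weight1 and pan_seat below 0.006 m and z of weight1 in the frame of pan_seat between 0.008 and 0.048 m) or distance of weight1 from where it was at the start of the episode below 0.015 m) and ((horizontal distance between weight2 and pan_seat below 0.006 m and z of weight2 in the frame of pan_seat between 0.008 and 0.048 m) or distance of weight2 from where it was at the start of the episode below 0.015 m) and ((horizontal distance between weight3 and pan_seat below 0.006 m and z of weight3 in the frame of pan_seat between 0.008 and 0.048 m) or distance of weight3 from where it was at the start of the episode below 0.015 m) and linear speed of each of wrench, driver, spare_grip, grease, specimen, gauge below 0.02 m/s); the robot touches nothing.
It fails at once if the lever, its pan or rider is knocked or pressed with more than 18 N (contact force between anything else and beam above 18 N).
It fails at once if the lever is let swing faster than 0.3 rad/s (velocity of joint lever above 0.3 rad/s or velocity of joint lever below -0.3 rad/s).
It fails at once if another thing on the bench is moved by more than 30 mm (distance of any of wrench, driver, spare_grip, grease, specimen, gauge from where it was at the start of the episode above 0.03 m).
It also fails if it takes over 72 s, if anything falls off the work surface, if the arm or the gripper's body presses on something with over 40 N, if the wrist force passes 120 N, or if a joint passes its speed limit or range.

## Working session

There is one attempt and no reset: what is moved stays moved. The work goes in short steps, Python scripts to look and compute and a tool call to move; the robot and the scene stay as the last step left them, time stands still between calls to the robot, and variables do not carry over. Pictures are saved under pics/ and viewed, and the job is handed in when it is done.

Besides the shell and the picture viewer there is one more tool, called after "Request:" as name(argument=value, ...) on one line, values as JSON. jog_arm: Moves the arm, as the interface text tells. Its arguments: {"type":"object","properties":{"targets":{"type":"array","items":{"type":"array"}}},"required":["targets"]}

```bash
ls; mkdir -p pics
python3 - <<'E'
from station import *
import cv2,numpy as np
s=get_state();print(s)
for n in ["scene","top","wrist"]:
    im=camera(n);cv2.imwrite(f"pics/a_{n}.png",im[:,:,::-1])
    p=camera_params(n);print(n,{k:np.round(np.array(v),4).tolist() for k,v in p.items()})
E
```

```text
pics
{'clock': 0.0, 'joint_positions': array([ 1.06607708e+00,  2.64728453e-01,  1.60533075e+00,  5.83599454e-06,
        1.27371634e+00, -3.69369161e-02]), 'dq': array([-2.50791328e-03, -5.09572485e-04, -6.09284634e-04,  9.00147514e-04,
        4.68428709e-04,  2.71510217e-05]), 'joint_torque': array([-5.72323552e-04, -5.02116752e+01, -3.56868088e+01,  7.27506937e-02,
        2.95483705e-02, -1.51488343e-04]), 'eef_pos': array([0.30404757, 0.60186291, 0.23742802]), 'tool_rot': array([-0.3708811 ,  0.60294096,  0.37012487,  0.60159537]), 'wrist_force': array([0.88132414, 0.20053481, 0.45614381]), 'torque': array([ 0.02997289, -0.00345174, -0.03353973]), 'grip_width': 0.9995145359641725}
scene {'fx': 453.4102, 'fy': 453.4102, 'cx': 278.1727, 'cy': 208.1983, 'R': [[0.4518, 0.8921, 0.0041], [0.7006, -0.3519, -0.6207], [-0.5523, 0.2833, -0.784]], 't': [-0.2267, -0.261, 1.8737]}
top {'fx': 420.2226, 'fy': 420.2226, 'cx': 278.6809, 'cy': 208.6697, 'R': [[-0.0072, -0.9999, -0.0078], [-0.9929, 0.0081, -0.1184], [0.1185, 0.0069, -0.9929]], 't': [-0.0009, 0.588, 1.1419]}
wrist {'fx': 325.5481, 'fy': 325.5481, 'cx': 282.9059, 'cy': 210.864, 'hand_eye': [[0.0005, -0.3158, 0.9488, -0.1466], [-0.0009, -0.9488, -0.3158, 0.0814], [1.0, -0.0007, -0.0007, 0.0006], [0.0, 0.0, 0.0, 1.0]]}
```

View pics/a_scene.png

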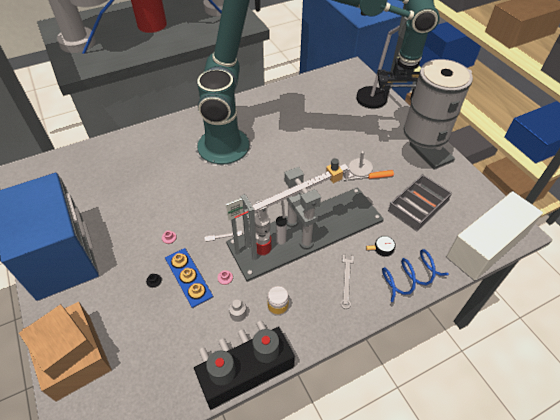

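View pics/a_top.png

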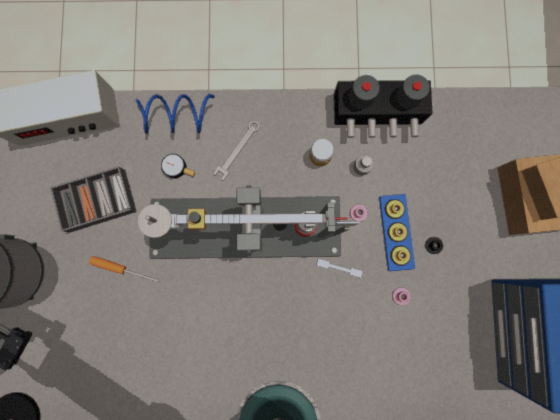

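View pics/a_wrist.png

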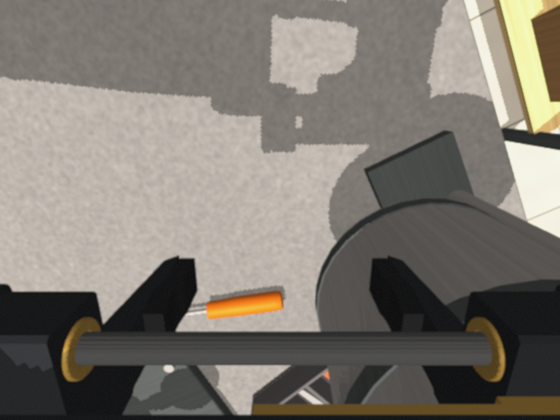

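Run:
```python
import cv2
t=cv2.imread("pics/a_top.png");s=cv2.imread("pics/a_scene.png")
cv2.imwrite("pics/b1.png",cv2.resize(t[185:305,340:450],None,fx=5,fy=5,interpolation=2))
cv2.imwrite("pics/b2.png",cv2.resize(t[170:270,130:290],None,fx=5,fy=5,interpolation=2))
cv2.imwrite("pics/b3.png",cv2.resize(s[140:260,210:390],None,fx=4.4,fy=4.4,interpolation=2))
```

```text
(no output)
```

View pics/b1.png

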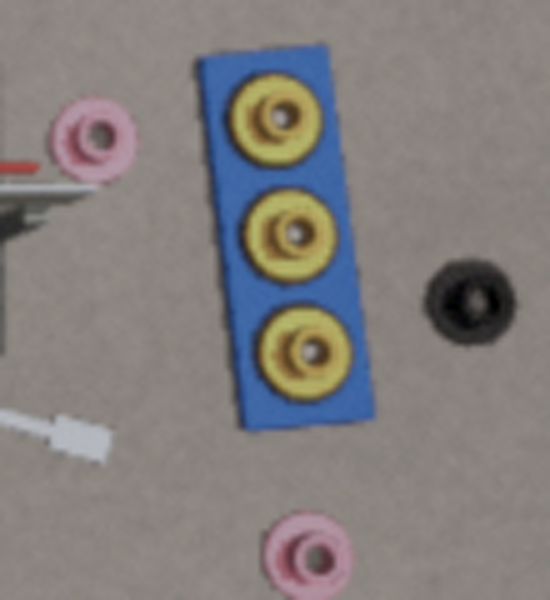

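View pics/b2.png

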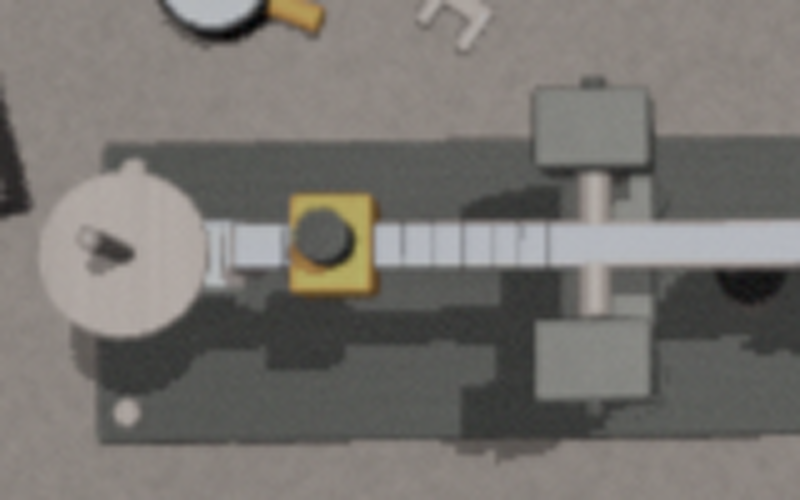

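View pics/b3.png

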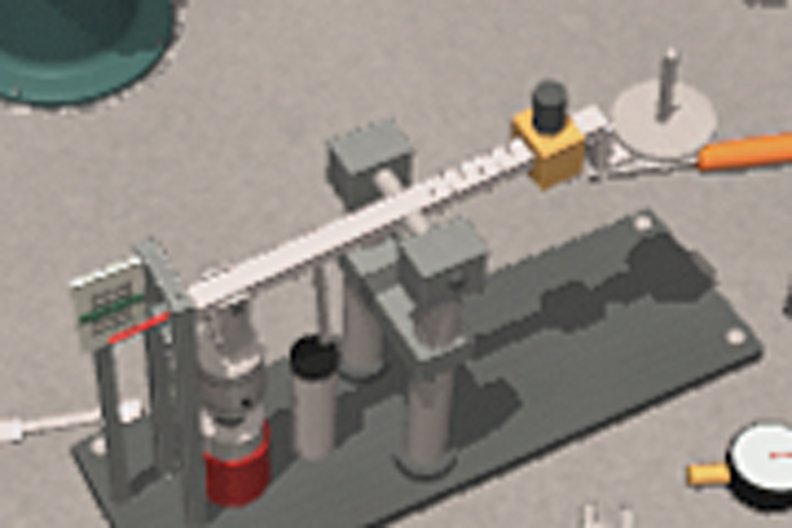

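```bash
cat > h.py <<'E'
import numpy as np,cv2
from station import *
from scipy.spatial.transform import Rotation as Ro
def ray(n,u,v,z,st=None):
    p=camera_params(n);d=np.array([(u-p['cx'])/p['fx'],(v-p['cy'])/p['fy'],1.])
    if n=="wrist":
        H=np.array(p['hand_eye']);R=Ro.from_quat(st['tool_rot']).as_matrix()
        o=R@H[:3,3]+st['eef_pos'];D=R@H[:3,:3]@d
    else:
        R=np.array(p['R']);o=-R.T@np.array(p['t']);D=R.T@d
    return o+D*(z-o[2])/D[2]
def proj(n,X,st=None):
    p=camera_params(n);X=np.array(X,float)
    if n=="wrist":
        H=np.array(p['hand_eye']);R=Ro.from_quat(st['tool_rot']).as_matrix()
        c=H[:3,:3].T@(R.T@(X-st['eef_pos'])-H[:3,3])
    else: c=np.array(p['R'])@X+np.array(p['t'])
    return c[0]/c[2]*p['fx']+p['cx'],c[1]/c[2]*p['fy']+p['cy']
E
python3 - <<'E'
from h import *
np.set_printoptions(precision=4,suppress=True)
for u,v in [(397,208.4),(399.6,231.6),(402.6,255.2)]: print('hubtop',ray('top',u,v,.040))
for u,v in [(395,209),(398,232.2),(401,255.6)]: print('flange',ray('top',u,v,.020))
for u,v in [(248.4,195),(248.8,241.6)]: print('block',ray('top',u,v,.276))
# base plate corners z=.02
for u,v in [(151,199),(150,258)]: print('base',ray('top',u,v,.02))
print('pan',ray('top',154.6,220.6,.247),'tip',ray('top',147.6,217.6,.319))
print('knob top',ray('top',194.8,217.4,.325),'rider top',ray('top',196.5,218.8,.29))
s=get_state();print(Ro.from_quat(s['tool_rot']).as_matrix())
E
```

```text
hubtop [ 0.5855 -0.3346  0.04  ]
hubtop [ 0.5208 -0.3392  0.04  ]
hubtop [ 0.4559 -0.3447  0.04  ]
flange [ 0.5861 -0.3344  0.02  ]
flange [ 0.5204 -0.3402  0.02  ]
flange [ 0.455  -0.3459  0.02  ]
block [0.5905 0.0603 0.276 ]
block [0.4867 0.0593 0.276 ]
base [0.6205 0.3586 0.02  ]
base [0.4534 0.3566 0.02  ]
pan [0.5375 0.2775 0.247 ] tip [0.5373 0.2706 0.319 ]
knob top [0.5363 0.1692 0.325 ] rider top [0.5367 0.1727 0.29  ]
[[-0.0008 -0.8926  0.4509]
 [-0.0015  0.4509  0.8926]
 [-1.      0.     -0.0017]]
```

Request:
jog_arm(targets=[[1,[-0.06,-0.05,-0.025],[-8,0,0]],[1,[-0.12,-0.1,-0.05],[-16,0,0]],[1,[-0.185,-0.15,-0.075],[-26.8,0,0]],[1,[-0.185,-0.21,-0.11],[-26.8,0,0]],[1,[-0.185,-0.27,-0.14],[-26.8,0,0]],[1,[-0.185,-0.32,-0.165],[-26.8,0,0]],[1,[-0.185,-0.3545,-0.185],[-26.8,0,0]],[1,[-0.185,-0.3545,-0.185],[-26.8,0,0]]])

```text
clock: 1.15
eef_pos: [0.5388, 0.2746, 0.4236]
tool_rot: [-0.499, 0.501, 0.499, 0.501]
wrist_force: [-0.1, 0.4, 0.7]
grip_width: 1.003
```

Run:
```python
from h import *
np.set_printoptions(precision=4,suppress=True)
s=get_state();im=camera("wrist");cv2.imwrite("pics/c1.png",im[:,:,::-1])
print(s['eef_pos'],s['joint_positions'],s['wrist_force'],Ro.from_quat(s['tool_rot']).as_matrix())
for X in [(.537,.2706,.319),(.5375,.2775,.247),(.5363,.1692,.325)]: print(proj('wrist',X,s))
```

```text
[0.5388 0.2746 0.4236] [ 0.4306  0.0745  1.4912 -0.0007  1.5761 -1.1373] [-0.0583  0.3623  0.6843] [[ 0.0001 -1.      0.0029]
 [-0.0007  0.0029  1.    ]
 [-1.     -0.0001 -0.0007]]
(np.float64(278.131164951592), np.float64(206.01190537716332))
(np.float64(285.9629193345698), np.float64(185.1587483617896))
(np.float64(149.95604789617832), np.float64(207.87442349723204))
```

View pics/c1.png

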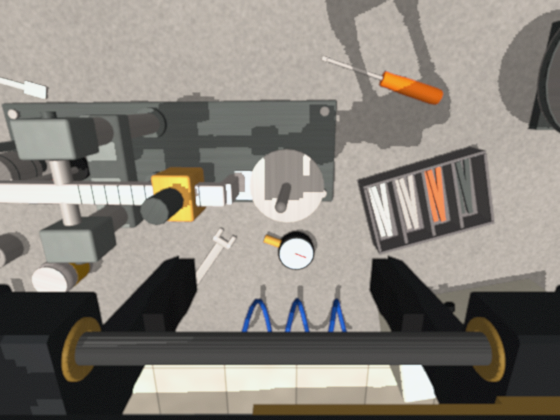

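Run:
```python
import cv2
t=cv2.imread("pics/c1.png")
cv2.imwrite("pics/c2.png",cv2.resize(t[130:250,130:330],None,fx=4,fy=4,interpolation=2))
```

```text
(no output)
```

View pics/c2.png

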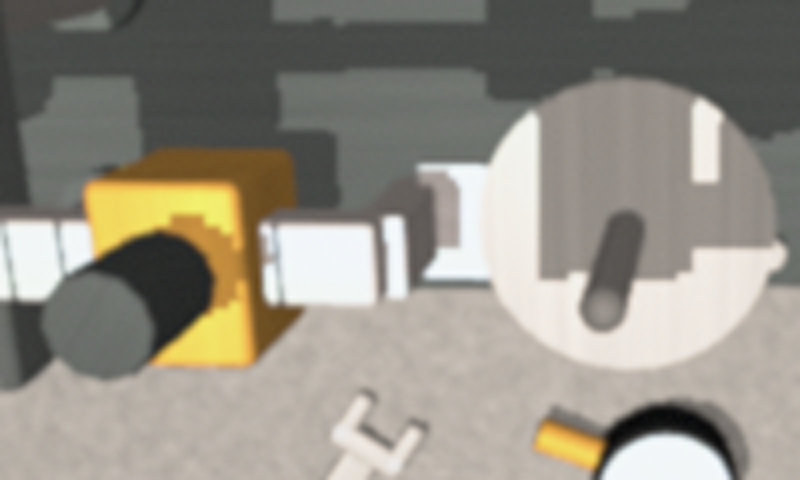

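Run:
```python
from h import *
np.set_printoptions(precision=4,suppress=True)
s=get_state()
print(ray('wrist',281,207,.319,s),ray('wrist',287.5,185.8,.247,s),ray('wrist',154.5,211.2,.325,s))
# tip triangulate with top (147.6,217.6)
for z in (.312,.316,.32,.324): print(z,ray('wrist',281,207,z,s),ray('top',147.6,217.6,z))
for z in (.316,.32,.324,.328): print('knob',z,ray('wrist',154.5,211.2,z,s),ray('top',194.8,217.4,z))
s0=s['eef_pos'];R=Ro.from_quat(s['tool_rot']).as_matrix()
for tgt in [(.44,-.30,.40),(.5206,-.3397,.40)]: print(R.T@(np.array(tgt)-s0))
```

```text
[0.5395 0.2706 0.319 ] [0.5399 0.2766 0.247 ] [0.5406 0.17   0.325 ]
0.312 [0.5417 0.2705 0.312 ] [0.538  0.2729 0.312 ]
0.316 [0.5404 0.2705 0.316 ] [0.5376 0.2716 0.316 ]
0.32 [0.5392 0.2706 0.32  ] [0.5372 0.2703 0.32  ]
0.324 [0.5379 0.2706 0.324 ] [0.5368 0.269  0.324 ]
knob 0.316 [0.5436 0.1662 0.316 ] [0.5372 0.1711 0.316 ]
knob 0.32 [0.5423 0.1679 0.32  ] [0.5368 0.1702 0.32  ]
knob 0.324 [0.541  0.1696 0.324 ] [0.5364 0.1694 0.324 ]
knob 0.328 [0.5396 0.1713 0.328 ] [0.536  0.1686 0.328 ]
[ 0.0251  0.0977 -0.5729]
[ 0.0253  0.017  -0.6122]
```

Request:
jog_arm(targets=[[1,[0,0.0,-0.06],[0,0,0]],[1,[0,0,-0.12],[0,0,0]],[1,[0,0,-0.18],[0,0,0]],[1,[0,0,-0.24],[0,0,0]],[1,[0,0,-0.3],[0,0,0]],[1,[0,0,-0.36],[0,0,0]],[1,[0,0.01,-0.42],[0,0,0]],[1,[0,0.017,-0.48],[0,0,0]]])

```text
clock: 2.2
eef_pos: [0.5198, -0.2039, 0.4235]
tool_rot: [-0.5, 0.5, 0.5, 0.5]
wrist_force: [-0.2, 0.3, -0.2]
grip_width: 1.001
```

Request:
jog_arm(targets=[[1,[0,0.0,-0.06],[0,0,0]],[1,[0.03,0,-0.11],[0,0,0]],[1,[0.08,0,-0.13],[0,0,0]],[1,[0.14,0,-0.132],[0,0,0]],[1,[0.2,0,-0.132],[0,0,0]],[1,[0.25,0,-0.132],[0,0,0]],[1,[0.27,0,-0.132],[0,0,0]],[1,[0.27,0,-0.132],[0,0,0]]])

```text
clock: 3.2
eef_pos: [0.5198, -0.3338, 0.1525]
tool_rot: [-0.499, 0.5, 0.501, 0.5]
wrist_force: [-0.1, 0.3, 0.7]
grip_width: 1.002
```

Run:
```python
from h import *
np.set_printoptions(precision=4,suppress=True)
s=get_state();im=camera("wrist");cv2.imwrite("pics/d1.png",im[:,:,::-1])
print(s['clock'],s['eef_pos'],s['joint_positions'],s['wrist_force'])
print(Ro.from_quat(s['tool_rot']).as_matrix())
for X in [(.5206,-.3397,.04),(.5206,-.3397,.02),(.5858,-.3345,.04),(.4555,-.345,.04)]: print(proj('wrist',X,s))
```

```text
3.2 [ 0.5198 -0.3338  0.1525] [-0.6112  0.2251  1.8166  0.      1.1028 -2.1822] [-0.0992  0.2753  0.6739]
[[-0.0023 -1.     -0.0002]
 [ 0.0017 -0.0002  1.    ]
 [-1.      0.0023  0.0017]]
(np.float64(275.7198166644935), np.float64(206.43574871741617))
(np.float64(276.16009011248934), np.float64(199.7088346767314))
(np.float64(282.0605832591657), np.float64(275.6960685014754))
(np.float64(268.220483850723), np.float64(126.04750745273152))
```

View pics/d1.png

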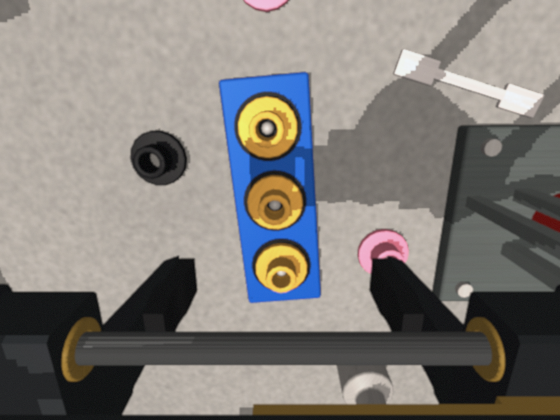

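Run:
```python
import cv2
t=cv2.imread("pics/d1.png")
cv2.imwrite("pics/d2.png",cv2.resize(t[90:305,210:330],None,fx=2.7,fy=2.7,interpolation=2))
cv2.imwrite("pics/d3.png",cv2.resize(t[160:240,230:330],None,fx=6,fy=6,interpolation=2))
```

```text
(no output)
```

View pics/d3.png

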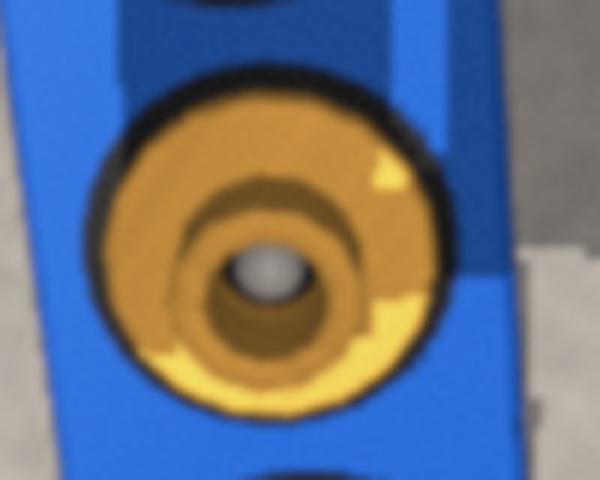

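Run:
```python
from h import *
np.set_printoptions(precision=4,suppress=True)
s=get_state()
print(ray('wrist',274.4,209.9,.04,s),ray('wrist',275,201.9,.02,s),s['wrist_force'])
```

```text
[ 0.526 -0.342  0.04 ] [ 0.525 -0.342  0.02 ] [0.5214 0.453  0.8891]
```

Request:
jog_arm(targets=[[0.6,[0.04,-0.004,-0.007],[0,0,0]],[0.6,[0.077,-0.004,-0.007],[0,0,0]],[0.6,[0.077,-0.004,-0.007],[0,0,0]]])

```text
clock: 3.62
eef_pos: [0.5239, -0.3412, 0.0765]
tool_rot: [-0.499, 0.5, 0.501, 0.5]
wrist_force: [-0.2, 0.3, 0.2]
grip_width: 0.686
```

Run:
```python
from h import *
np.set_printoptions(precision=4,suppress=True)
s=get_state();im=camera("wrist");cv2.imwrite("pics/e1.png",im[:,:,::-1])
print(s['clock'],s['eef_pos'],s['grip_width'])
print(Ro.from_quat(s['tool_rot']).as_matrix()[:,0])
print(proj('wrist',s['eef_pos'],s),proj('wrist',(.5206,-.3397,.04),s),proj('wrist',(.526,-.342,.04),s))
cv2.imwrite("pics/e2.png",cv2.resize(im[160:310,170:400,::-1],None,fx=3.4,fy=3.4,interpolation=2))
```

```text
3.625 [ 0.5239 -0.3412  0.0765] 0.6860176162812147
[-0.0016  0.0012 -1.    ]
(np.float64(283.00168825477675), np.float64(271.7115258652443)) (np.float64(285.3290856374327), np.float64(237.41438843867743)) (np.float64(281.57371937688777), np.float64(245.53676449286502))
```

View pics/e2.png

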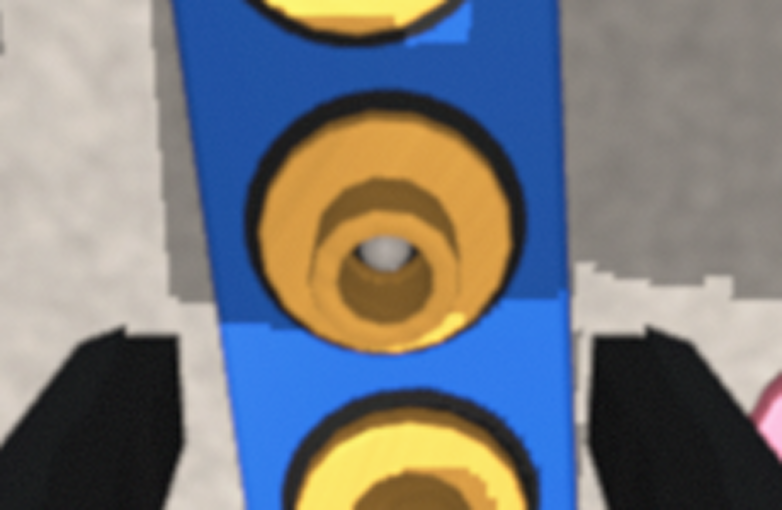

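Request:
jog_arm(targets=[[0.55,[0.025,0,0],[0,0,0]],[0.55,[0.04,0,0],[0,0,0]],[0.55,[0.048,0,0],[0,0,0]],[0.3,[0.048,0,0],[0,0,0]],[0.2,[0.048,0,0],[0,0,0]],[0.2,[0.048,0,0],[0,0,0]],[0.2,[0.048,0,0],[0,0,0]]])

```text
clock: 4.55
eef_pos: [0.5249, -0.3418, 0.0295]
tool_rot: [0.5, -0.5, -0.5, -0.5]
wrist_force: [-0.2, 0.5, 2.7]
grip_width: 0.304
```

Request:
jog_arm(targets=[[0,[0,0,0],[0,0,0]],[0,[0,0,0],[0,0,0]],[0,[0,0,0],[0,0,0]]])

```text
clock: 4.92
eef_pos: [0.5249, -0.3418, 0.0295]
tool_rot: [0.5, -0.5, -0.5, -0.5]
wrist_force: [-0.6, -0.0, 6.0]
grip_width: 0.3
```

Request:
jog_arm(targets=[[0,[-0.01,0,0],[0,0,0]],[0,[-0.025,0,0],[0,0,0]],[0,[-0.06,0,0],[0,0,0]],[0,[-0.12,0,0],[0,0,0]],[0,[-0.18,0,0],[0,0,0]],[0,[-0.24,0,0],[0,0,0]],[0,[-0.3,0,0],[0,0,0]],[0,[-0.36,0,0],[0,0,0]]])

```text
clock: 5.92
eef_pos: [0.5237, -0.3411, 0.3914]
tool_rot: [0.5, -0.5, -0.5, -0.5]
wrist_force: [0.7, -0.5, -1.7]
grip_width: 0.305
```

Run:
```python
from h import *
np.set_printoptions(precision=4,suppress=True)
for i in range(3):
    s=get_state();im=camera("wrist");print(s['wrist_force'],s['eef_pos'])
cv2.imwrite("pics/f1.png",im[:,:,::-1])
print(s['clock'],s['eef_pos'],s['grip_width'],proj('wrist',s['eef_pos'],s))
R=Ro.from_quat(s['tool_rot']).as_matrix();print(R)
cv2.imwrite("pics/f2.png",cv2.resize(im[200:350,170:400,::-1],None,fx=3.4,fy=3.4,interpolation=2))
```

```text
[ 0.6564 -0.5479 -1.6558] [ 0.5237 -0.3411  0.3914]
[ 2.25   -1.2097  4.8294] [ 0.526  -0.3427  0.4021]
[-0.3588  0.2031 -1.1504] [ 0.5264 -0.343   0.3996]
6.025 [ 0.5264 -0.343   0.3996] 0.305502983781716 (np.float64(283.0091969880086), np.float64(271.71215261054743))
[[ 0.0129 -0.9999  0.0002]
 [-0.0093  0.      1.    ]
 [-0.9999 -0.0129 -0.0093]]
```

View pics/f2.png

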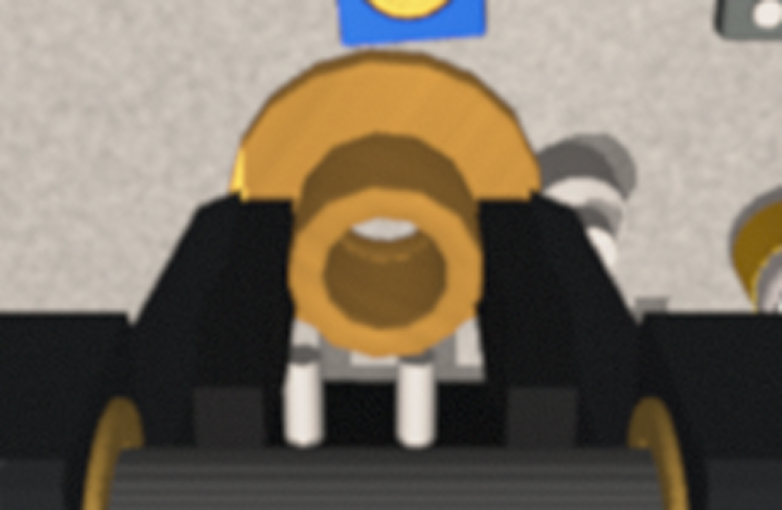

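```bash
cat >> h.py <<'E'
def toolpt(u,v,xt):
    p=camera_params('wrist');H=np.array(p['hand_eye'])
    d=H[:3,:3]@np.array([(u-p['cx'])/p['fx'],(v-p['cy'])/p['fy'],1.]);o=H[:3,3]
    return o+d*(xt-o[0])/d[0]
E
python3 - <<'E'
from h import *
np.set_printoptions(precision=4,suppress=True)
for x in (-.013,-.011,-.009): print(toolpt(283.5,279.7,x))
# flange top edge far(top) point at crop (388,55)->(284.1,216.2); at x=.009 , its center y + -(-.025)
print(toolpt(284.1,216.2,.009), toolpt(239/3.4+170,258,.009),toolpt(541/3.4+170,256,.009))
s=get_state();print(s['eef_pos'],s['wrist_force'])
R=Ro.from_quat(s['tool_rot']).as_matrix();print(R)
for t in [(.539,.2706,.42)]: print(R.T@(np.array(t)-s['eef_pos']))
E
```

```text
[-0.013   0.003   0.0002]
[-0.011   0.0019  0.0002]
[-0.009   0.0007  0.0002]
[0.009  0.0266 0.0006] [ 0.009   0.0032 -0.0226] [0.009  0.0043 0.0244]
[ 0.5255 -0.3424  0.395 ] [-0.333   0.5671 -3.1691]
[[ 0.0082 -1.      0.0001]
 [-0.0059  0.0001  1.    ]
 [-0.9999 -0.0082 -0.0059]]
[-0.0285 -0.0136  0.6128]
```

Request:
jog_arm(targets=[[0,[0,-0.01,0.05],[0,0,0]],[0,[0,-0.02,0.11],[0,0,0]],[0,[0,-0.03,0.17],[0,0,0]],[0,[0,-0.04,0.23],[0,0,0]],[0,[0,-0.05,0.29],[0,0,0]],[0,[0,-0.06,0.35],[0,0,0]],[0,[0,-0.07,0.41],[0,0,0]],[0,[0,-0.075,0.46],[0,0,0]]])

```text
clock: 7.08
eef_pos: [0.5983, 0.1207, 0.3859]
tool_rot: [-0.499, 0.501, 0.501, 0.499]
wrist_force: [-0.2, -0.5, -2.0]
grip_width: 0.299
```

Request:
jog_arm(targets=[[0,[0,0,0.05],[0,0,0]],[0,[0,0,0.1],[0,0,0]],[0,[0.01,0,0.135],[0,0,0]],[0,[0.03,0,0.152],[0,0,0]],[0,[0.03,0,0.152],[0,0,0]],[0,[0.03,0,0.152],[0,0,0]]])

```text
clock: 7.82
eef_pos: [0.5992, 0.269, 0.3578]
tool_rot: [-0.5, 0.501, 0.5, 0.5]
wrist_force: [-0.5, 0.3, -1.4]
grip_width: 0.304
```

Run:
```python
from h import *
np.set_printoptions(precision=4,suppress=True)
for i in range(2):
    s=get_state();im=camera("wrist");print(s['wrist_force'],s['eef_pos'])
cv2.imwrite("pics/g1.png",im[:,:,::-1])
R=Ro.from_quat(s['tool_rot']).as_matrix();print(s['clock'],R)
print(proj('wrist',(.539,.2706,.319),s),proj('wrist',(.539,.2766,.247),s))
```

```text
[-0.4689  0.2955 -1.3522] [0.5992 0.269  0.3578]
[ 0.6098  0.5471 -0.9665] [0.5996 0.269  0.3588]
7.875 [[ 0.0001 -1.      0.0015]
 [-0.0007  0.0015  1.    ]
 [-1.     -0.0001 -0.0007]]
(np.float64(285.63265427582246), np.float64(141.10996803539115)) (np.float64(292.75116174779527), np.float64(130.62939827141605))
```

View pics/g1.png

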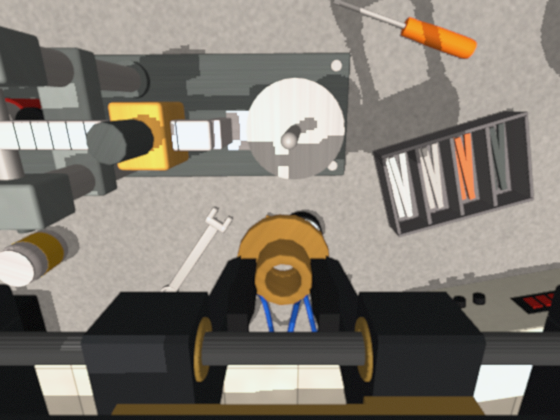

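Run:
```python
import cv2
t=cv2.imread("pics/g1.png")
cv2.imwrite("pics/g2.png",cv2.resize(t[60:310,210:370],None,fx=2.4,fy=2.4,interpolation=2))
cv2.imwrite("pics/g3.png",cv2.resize(t[70:190,80:360],None,fx=2.8,fy=2.8,interpolation=2))
```

```text
(no output)
```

View pics/g2.png

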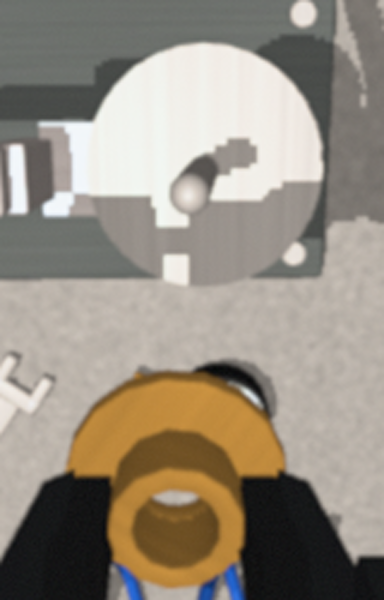

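View pics/g3.png

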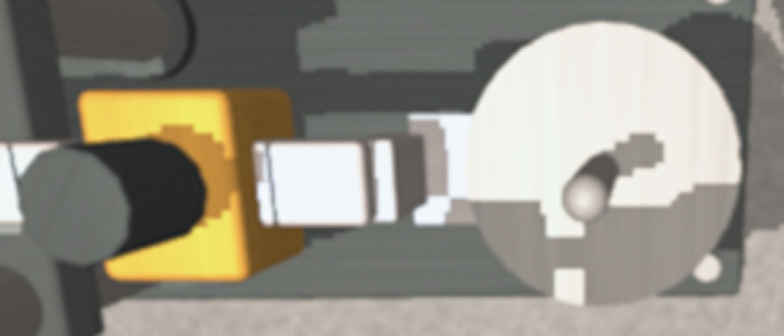

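Request:
jog_arm(targets=[[0,[0,0.02,0.002],[0,0,0]],[0,[0,0.045,0.003],[0,0,0]],[0,[0.004,0.059,0.003],[0,0,0]],[0,[0.01,0.059,0.003],[0,0,0]],[0,[0.01,0.059,0.003],[0,0,0]],[0,[0.01,0.059,0.003],[0,0,0]]])

```text
clock: 8.68
eef_pos: [0.541, 0.2733, 0.3484]
tool_rot: [-0.5, 0.5, 0.5, 0.5]
wrist_force: [-0.3, -0.2, -1.3]
grip_width: 0.302
```

Run:
```python
from h import *
np.set_printoptions(precision=4,suppress=True)
s=get_state();im=camera("wrist");print(s['wrist_force'],s['eef_pos'])
sc=camera("scene");tp=camera('top')
R=Ro.from_quat(s['tool_rot']).as_matrix();print(s['clock'],R[:,0])
a=cv2.resize(im[180:310,230:340,::-1],None,fx=3.6,fy=3.6,interpolation=2)
b=cv2.resize(sc[140:200,320:400,::-1],(620,468),interpolation=2)
a=cv2.resize(a,(396,468))
cv2.imwrite("pics/k1.png",cv2.resize(np.hstack([a,b]),None,fx=.78,fy=.78))
cv2.imwrite("pics/k2.png",sc[:,:,::-1])
for X in [s['eef_pos']+[-.0017,0.0003,-.017],(.539,.272,.319)]: print(proj('scene',X))
```

```text
[-0.3227 -0.2344 -1.2822] [0.541  0.2733 0.3484]
8.675 [-0.0002 -0.0003 -1.    ]
(np.float64(363.5568263612222), np.float64(147.93071801216433))
(np.float64(362.46670531055474), np.float64(150.93985378789387))
```

View pics/k1.png

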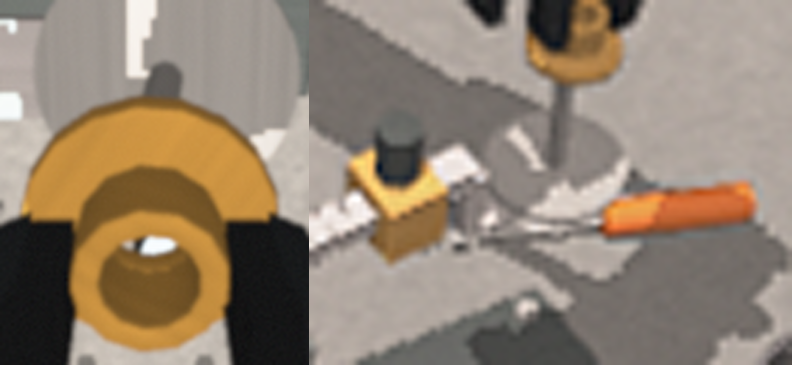

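Run:
```python
from h import *
s=get_state()
im=camera('wrist');tp=camera('top');sc=camera('scene')
np.save('w.npy',im)
cv2.imwrite("pics/l1.png",cv2.resize(im[195:295,240:330,::-1],None,fx=6,fy=6,interpolation=2))
cv2.imwrite("pics/l2.png",cv2.resize(sc[130:180,335:390,::-1],None,fx=11,fy=11,interpolation=2))
for X in [(.539,.2706,.319),(.539,.2728,.319),(.539,.2766,.247),(.539,.2788,.247)]: 
    u,v=proj('wrist',X,s);print(u,v,(u-240)*6,(v-195)*6, (np.array(proj('scene',X))-[335,130])*11)
print((np.array(proj('scene',s['eef_pos']+[-.0017,0.0003,-.017]))-[335,130])*11, s['eef_pos'])
```

```text
278.0594593341426 244.19423423612218 228.3567560048557 295.1654054167331 [297.95474202 231.91240906]
281.78307348424573 244.19110913201814 250.6984409054744 295.14665479210885 [304.5207069  229.43935274]
286.86134314601856 207.06574301071856 281.16805887611133 72.39445806431138 [278.46904087 402.31323589]
289.60909781126384 207.06320211466706 297.654586867583 72.37921268800238 [284.78204391 399.8658985 ]
[314.67261085 195.95318882] [0.54083604 0.27352169 0.34866679]
```

View pics/l1.png

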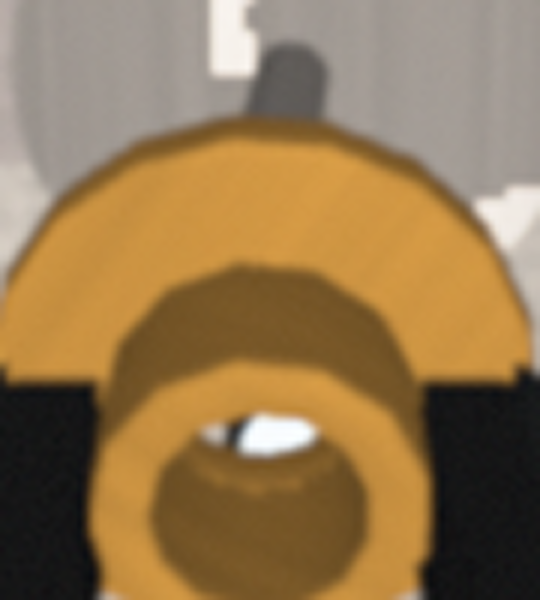

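View pics/l2.png

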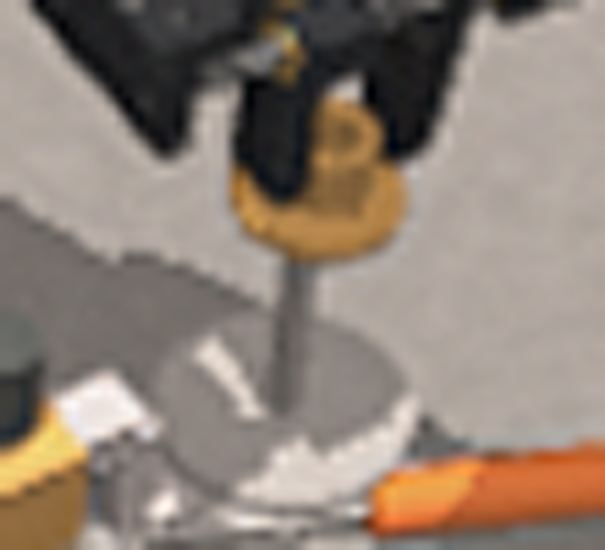

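Request:
jog_arm(targets=[[0,[0,0,-0.002],[0,0,0]],[0,[0.005,0,-0.002],[0,0,0]],[0,[0.009,0,-0.002],[0,0,0]],[0,[0.013,0,-0.002],[0,0,0]],[0,[0.016,0,-0.0018],[0,0,0]],[0,[0.019,0,-0.0015],[0,0,0]],[0,[0.022,0,-0.0013],[0,0,0]],[0,[0.022,0,-0.0013],[0,0,0]]])

```text
clock: 9.98
eef_pos: [0.5402, 0.2722, 0.3263]
tool_rot: [-0.5, 0.5, 0.5, 0.5]
wrist_force: [-0.1, -0.4, -1.6]
grip_width: 0.303
```

Run:
```python
from h import *
s=get_state();print(s['wrist_force'],s['eef_pos'],s['torque'])
im=camera('wrist');sc=camera('scene')
cv2.imwrite("pics/m1.png",cv2.resize(im[195:295,240:330,::-1],None,fx=6,fy=6,interpolation=2))
cv2.imwrite("pics/m2.png",cv2.resize(sc[130:180,335:390,::-1],None,fx=11,fy=11,interpolation=2))
```

```text
[-0.13544486 -0.43104754 -1.57663566] [0.54023    0.27217317 0.32633729] [0.04428721 0.01278868 0.08247132]
```

View pics/m1.png

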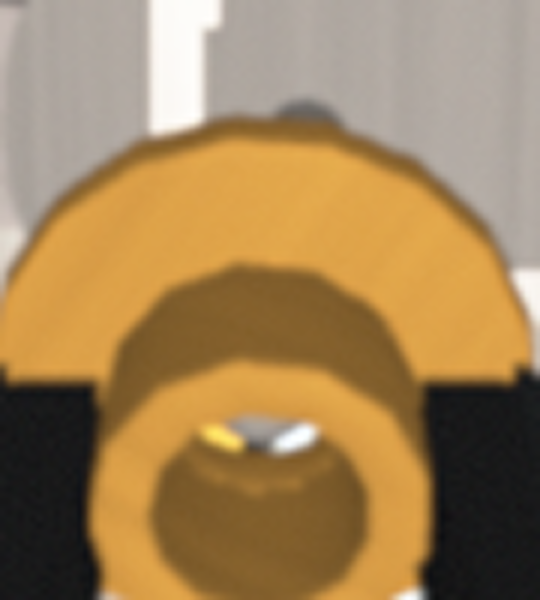

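View pics/m2.png

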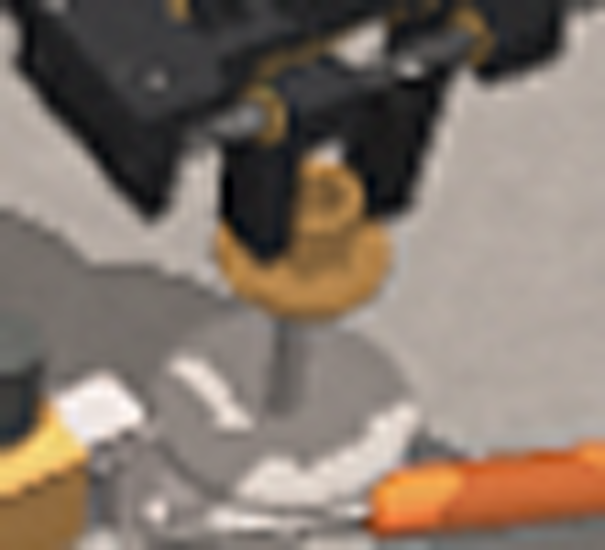

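Request:
jog_arm(targets=[[0,[0.007,0,0.0006],[0,0,0]],[0,[0.014,0,0.0011],[0,0,0]],[0,[0.021,0,0.0017],[0,0,0]],[0,[0.028,0,0.0022],[0,0,0]],[0,[0.035,0,0.0028],[0,0,0]],[0,[0.042,0,0.0034],[0,0,0]],[0,[0.049,0,0.0039],[0,0,0]],[0,[0.052,0,0.0042],[0,0,0]]])

```text
clock: 11.08
eef_pos: [0.5401, 0.2763, 0.274]
tool_rot: [-0.5, 0.5, 0.5, 0.5]
wrist_force: [1.2, -0.2, -1.9]
grip_width: 0.3
```

Request:
jog_arm(targets=[[0,[0,0,0],[0,0,0]]])

```text
clock: 11.2
eef_pos: [0.5402, 0.2764, 0.2744]
tool_rot: [-0.5, 0.5, 0.5, 0.5]
wrist_force: [-0.3, -0.6, -1.3]
grip_width: 0.303
```

Run:
```python
from h import *
s=get_state();print(s['wrist_force'],s['eef_pos'],s['torque'])
im=camera('wrist');sc=camera('scene')
cv2.imwrite("pics/n1.png",im[:,:,::-1])
cv2.imwrite("pics/n2.png",cv2.resize(sc[140:230,225:385,::-1],None,fx=5,fy=5,interpolation=2))
```

```text
[-0.29108341 -0.63605226 -1.34109732] [0.54023356 0.27637946 0.27441389] [0.06841439 0.0147332  0.01586304]
```

View pics/n1.png

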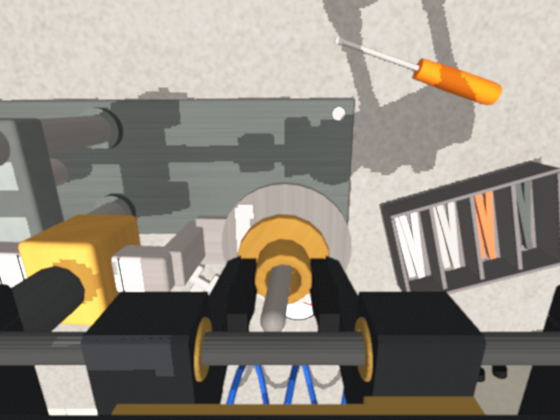

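View pics/n2.png

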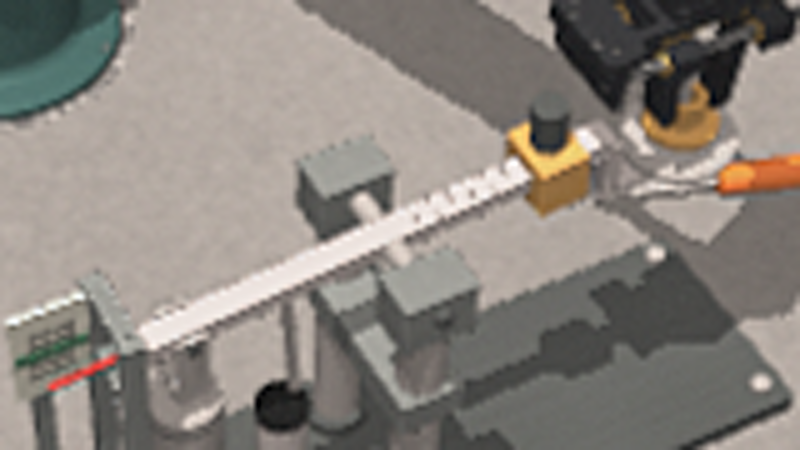

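Request:
jog_arm(targets=[[0,[0,0.0002,-0.0002],[10,0,0]],[0,[0,0.0004,-0.0004],[20,0,0]],[0,[0,0.0006,-0.0006],[30,0,0]],[0,[0,0.0008,-0.0008],[40,0,0]],[0,[0,0.001,-0.001],[50,0,0]],[0,[0,0.0013,-0.0013],[60,0,0]],[0,[0,0.0015,-0.0015],[70,0,0]],[0,[0,0.0017,-0.0017],[80,0,0]]])

```text
clock: 12.3
eef_pos: [0.5389, 0.2748, 0.2753]
tool_rot: [-0.059, 0.704, 0.06, 0.705]
wrist_force: [0.1, -0.1, -1.1]
grip_width: 0.302
```

Request:
jog_arm(targets=[[0,[0,0,0],[10,0,0]],[0,[0,0,0],[10,0,0]],[0,[0,0,0],[10,0,0]]])

```text
clock: 12.68
eef_pos: [0.5388, 0.2748, 0.275]
tool_rot: [-0.001, 0.707, 0.001, 0.707]
wrist_force: [-0.7, -0.1, -1.9]
grip_width: 0.301
```

Run:
```python
from h import *
np.set_printoptions(precision=4,suppress=True)
s=get_state();print(s['wrist_force'],s['eef_pos'],s['torque']);print(Ro.from_quat(s['tool_rot']).as_matrix())
im=camera('wrist');sc=camera('scene')
cv2.imwrite("pics/o1.png",im[:,:,::-1])
cv2.imwrite("pics/o2.png",cv2.resize(sc[140:230,225:385,::-1],None,fx=5,fy=5,interpolation=2))
```

```text
[-0.7048 -0.1187 -1.9091] [0.5388 0.2748 0.275 ] [-0.0403  0.1011  0.006 ]
[[ 0.0004 -0.0028  1.    ]
 [ 0.0002  1.      0.0028]
 [-1.      0.0002  0.0004]]
```

View pics/o1.png

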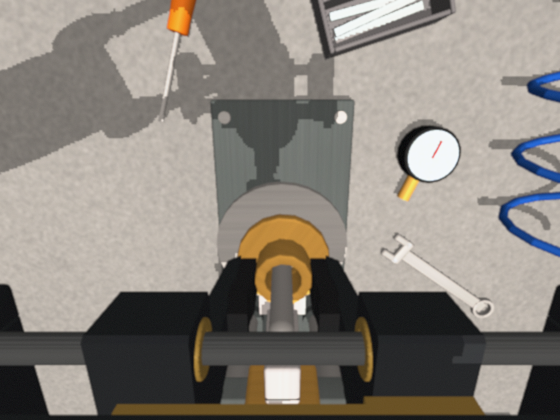

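View pics/o2.png

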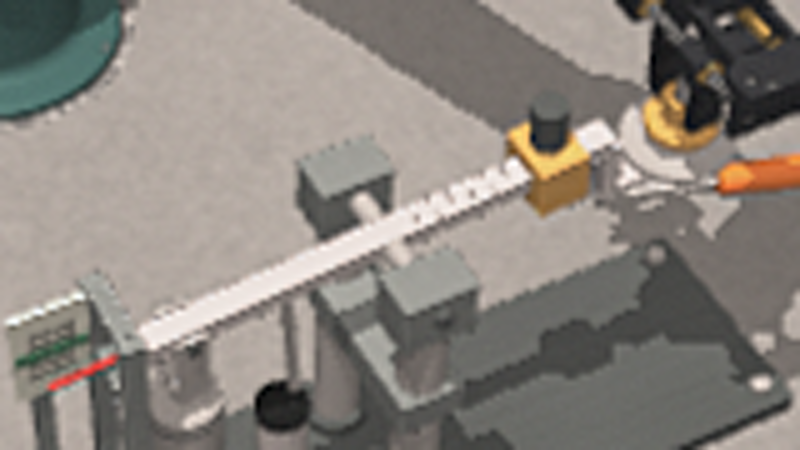

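Request:
jog_arm(targets=[[0,[0.002,0,0],[0,0,0]],[0,[0.004,0.0002,0],[0,0,0]],[0,[0.006,0.0004,0],[0,0,0]],[0,[0.008,0.0006,0],[0,0,0]],[0,[0.01,0.0008,0],[0,0,0]],[0,[0.012,0.001,0],[0,0,0]],[0,[0.013,0.001,0],[0,0,0]],[0,[0.013,0.001,0],[0,0,0]]])

```text
clock: 13.78
eef_pos: [0.5388, 0.2757, 0.2617]
tool_rot: [0.0, 0.707, -0.0, 0.707]
wrist_force: [0.0, -1.4, -0.4]
grip_width: 0.299
```

```bash
cat > look.py <<'E'
import sys
from h import *
np.set_printoptions(precision=4,suppress=True)
n=sys.argv[1]
F=[]
s=get_state();F.append(s['wrist_force']);im=camera('wrist')
s=get_state();F.append(s['wrist_force']);sc=camera('scene')
print(s['clock'],s['wrist_force'],s['eef_pos'],'meanF',np.mean(F,0),s['grip_width'])
A=cv2.resize(sc[140:230,225:385,::-1],(800,450),interpolation=2)
cv2.imwrite(f"pics/{n}s.png",A)
cv2.imwrite(f"pics/{n}w.png",im[:,:,::-1])
B=cv2.resize(sc[190:235,222:262,::-1],None,fx=12,fy=12,interpolation=2)
cv2.imwrite(f"pics/{n}p.png",B)
# red pointer px
c=sc[190:235,222:262].astype(int);m=(c[...,0]>140)&(c[...,1]<90)&(c[...,2]<90)
y,x=np.nonzero(m)
w=np.clip(c[...,0]-np.maximum(c[...,1],c[...,2])-40,0,None)
g=np.clip(c[...,1]-np.maximum(c[...,0],c[...,2])-8,0,None)
Y,X=np.mgrid[190:235,222:262]
for xx in range(228,240,2):
    k=slice(xx-222,xx-220)
    f=lambda W:(W[:,k]*Y[:,k]).sum()/max(1,W[:,k].sum())
    print(xx,'red %.2f green %.2f'%(f(w),f(g)),end='; ')
print()
E
python3 look.py p1
```

```text
13.825 [-0.0009 -0.275  -0.5586] [0.5388 0.2757 0.2618] meanF [ 0.0102 -0.8264 -0.4705] 0.29968309461880127
228 red 0.00 green 211.65; 230 red 0.00 green 211.15; 232 red 0.00 green 210.52; 234 red 215.80 green 209.72; 236 red 215.31 green 208.88; 238 red 214.46 green 208.31;
```

View pics/p1p.png

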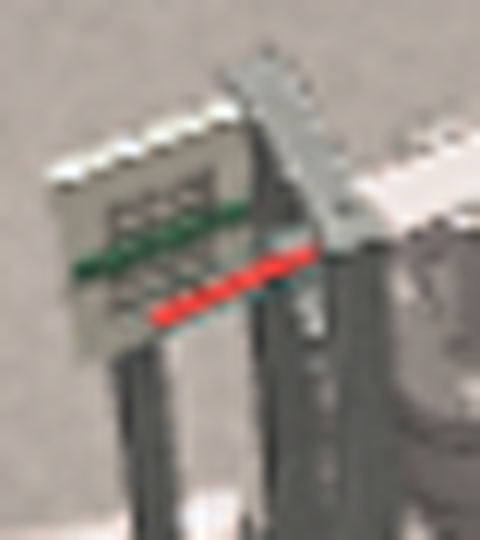

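View pics/p1s.png

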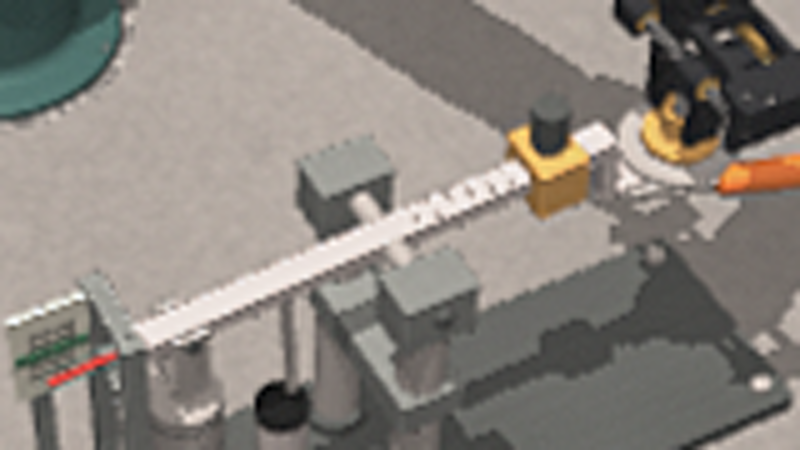

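```bash
cat > tilt.py <<'E'
from h import *
def redrow(sc):
    c=sc[190:235,222:262].astype(int)
    w=np.clip(c[...,0]-np.maximum(c[...,1],c[...,2])-40,0,None);Y=np.mgrid[190:235,222:262][0]
    k=slice(235-222,244-222)
    cols=[(w[:,j]*Y[:,j]).sum()/max(1,w[:,j].sum()) for j in range(13,21)]
    return np.mean(cols),np.round(cols,2)
def model(th,F=(.5386,.06,.26)):
    P=[]
    for y in np.linspace(-.16,-.25,40):
        P.append(proj('scene',(F[0],F[1]+y*np.cos(th),F[2]+y*np.sin(th))))
    P=np.array(P);o=np.argsort(P[:,0])
    return np.mean(np.interp(np.arange(235,243),P[o,0],P[o,1]))
r0=redrow(cv2.imread('pics/a_scene.png')[:,:,::-1])[0] if 1 else 0
def tilt(sc):
    r=redrow(sc)[0]
    ths=np.linspace(-.1,.1,81);m=np.array([model(t) for t in ths])-model(.08)
    return np.interp(-(r-r0),-m[::1],ths) if m[0]>m[-1] else np.interp(r-r0,m,ths)
E
python3 - <<'E'
from tilt import *
print(r0,[round(model(t),2) for t in (-.08,0,.08)])
for n in ['k2']:
    im=cv2.imread(f'pics/{n}.png')[:,:,::-1];print(redrow(im))
s=get_state();sc=camera('scene');print(redrow(sc),tilt(sc))
E
```

```text
215.28434975628497 [np.float64(207.16), np.float64(210.86), np.float64(214.53)]
(np.float64(215.27958125495707), array([216.74, 216.41, 215.77, 215.56, 215.14, 214.6 , 214.23, 213.78]))Traceback (most recent call last):
  File "<stdin>", line 5, in <module>
  File "tilt.py", line 17, in tilt
    ths=np.linspace(-.1,.1,81);m=np.array([model(t) for t in ths])-model(.08)
                                           ~~~~~^^^
  File "tilt.py", line 11, in model
    P.append(proj('scene',(F[0],F[1]+y*np.cos(th),F[2]+y*np.sin(th))))
             ~~~~^^^^^^^^^^^^^^^^^^^^^^^^^^^^^^^^^^^^^^^^^^^^^^^^^^^^
  File "h.py", line 13, in proj
    p=camera_params(n);X=np.array(X,float)
ValueError: time passes only in moves, steps and waits
```

```bash
cat > tilt.py <<'E'
from h import *
def redrow(sc):
    c=sc[190:235,222:262].astype(int)
    w=np.clip(c[...,0]-np.maximum(c[...,1],c[...,2])-40,0,None);Y=np.mgrid[190:235,222:262][0]
    cols=[(w[:,j]*Y[:,j]).sum()/max(1,w[:,j].sum()) for j in range(13,21)]
    return np.mean(cols)
def tilt(sc): return .08+(redrow(sc)-215.28)/46.
E
sed -i 's/^from h import \*/from h import *\nfrom tilt import tilt/; /^# red pointer/,$d' look.py; echo "print('TILT',round(tilt(sc),4))" >> look.py
python3 look.py p2
```

```text
13.975 [ 0.1455 -0.6535 -0.5683] [0.5388 0.2757 0.2619] meanF [-0.1084 -0.5725 -0.8066] 0.2969758908941224
TILT 0.0606
```

Request:
jog_arm(targets=[[0,[0.002,0,0],[0,0,0]],[0,[0.004,-0.0001,0],[0,0,0]],[0,[0.006,-0.0003,0],[0,0,0]],[0,[0.008,-0.0005,0],[0,0,0]],[0,[0.01,-0.0006,0],[0,0,0]],[0,[0.01,-0.0006,0],[0,0,0]],[0,[0.01,-0.0006,0],[0,0,0]]])

```text
clock: 14.9
eef_pos: [0.5386, 0.2751, 0.2518]
tool_rot: [0.0, 0.707, -0.0, 0.707]
wrist_force: [0.5, -0.6, -0.8]
grip_width: 0.299
```

```bash
python3 look.py q1; python3 look.py q2
```

```text
14.95 [-0.4439 -1.8242 -0.4849] [0.5386 0.2752 0.2518] meanF [ 0.004  -1.2035 -0.6542] 0.2984018017279856
TILT 0.0188
15.05 [ 0.0876 -1.0644 -0.8044] [0.5386 0.2751 0.2518] meanF [ 0.221  -0.5512 -0.1475] 0.30361380348293326
TILT 0.0191
```

View pics/q2w.png

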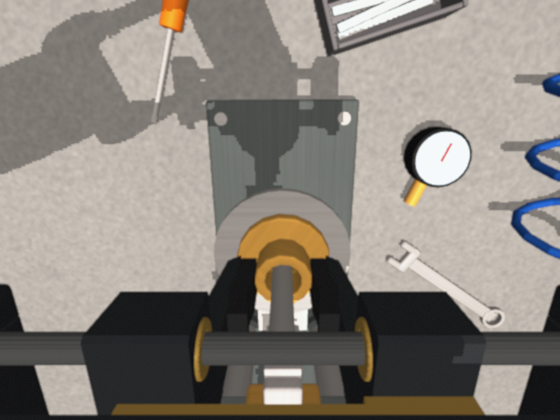

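Request:
jog_arm(targets=[[0,[0.002,0,0],[0,0,0]],[0,[0.004,0,0],[0,0,0]],[0,[0.006,-0.0001,0],[0,0,0]],[0,[0.007,-0.0001,0],[0,0,0]],[0,[0.008,-0.0001,0],[0,0,0]],[0,[0.008,-0.0001,0],[0,0,0]],[0,[0.008,-0.0001,0],[0,0,0]]])

```text
clock: 15.98
eef_pos: [0.5387, 0.275, 0.2438]
tool_rot: [-0.0, 0.707, -0.0, 0.707]
wrist_force: [0.8, -1.8, 0.5]
grip_width: 0.3
```

```bash
python3 look.py r1; python3 look.py r2; python3 look.py r3
```

```text
16.025 [ 0.2551 -1.0329  0.1594] [0.5387 0.275  0.2438] meanF [ 0.5169 -1.4136  0.3475] 0.2991613315906307
TILT -0.0172
16.125 [ 0.3547 -1.264   0.6332] [0.5387 0.275  0.2438] meanF [ 0.3561 -1.426   0.82  ] 0.2989392429797164
TILT -0.0172
16.225 [ 0.9566 -1.2352  0.4841] [0.5387 0.275  0.2438] meanF [ 0.5671 -1.275   0.5432] 0.30427149798537734
TILT -0.0172
```

Request:
jog_arm(targets=[[0.35,[0,0,0],[0,0,0]],[0.4,[0,0,0],[0,0,0]],[0.45,[0,0,0],[0,0,0]],[0.5,[0,0,0],[0,0,0]],[0.5,[0,0,0],[0,0,0]]])

```text
clock: 16.9
eef_pos: [0.5386, 0.275, 0.2437]
tool_rot: [0.0, 0.707, 0.0, 0.707]
wrist_force: [0.4, -0.1, 0.5]
grip_width: 0.497
```

```bash
python3 look.py t1; python3 look.py t2
```

```text
16.95 [ 0.8766 -0.0745  0.2188] [0.5387 0.275  0.2437] meanF [ 0.6193 -0.1017  0.3654] 0.5021232257825207
TILT 0.0245
17.05 [ 0.1008 -0.2666 -0.2024] [0.5387 0.275  0.2437] meanF [ 0.2312  0.099  -0.2287] 0.49629279977710195
TILT 0.0236
```

View pics/t2w.png

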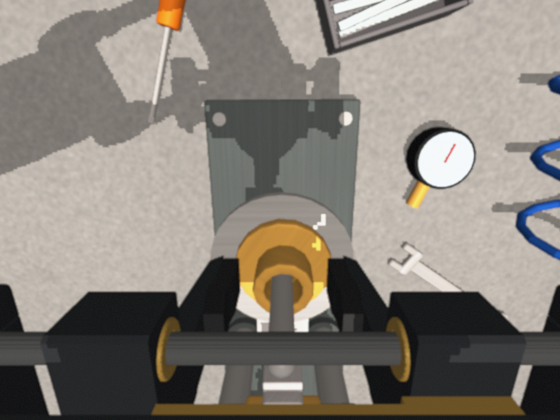

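Request:
jog_arm(targets=[[0.5,[-0.001,0,0],[0,0,0]],[0.5,[-0.002,0,0],[0,0,0]],[0.5,[-0.003,0,0],[0,0,0]],[0.5,[-0.004,0,0],[0,0,0]],[0.5,[-0.005,0,0],[0,0,0]],[0.5,[-0.006,0,0],[0,0,0]],[0.5,[-0.006,0,0],[0,0,0]]])

```text
clock: 17.98
eef_pos: [0.5387, 0.275, 0.2499]
tool_rot: [0.0, 0.707, 0.0, 0.707]
wrist_force: [0.4, -0.2, 0.0]
grip_width: 0.501
```

```bash
python3 look.py u1; python3 look.py u2
```

```text
18.025 [-0.7478  0.553   0.3453] [0.5387 0.275  0.2498] meanF [-0.185   0.1533  0.1908] 0.499488205943267
TILT 0.0268
18.125 [ 0.9016 -0.2477  0.4508] [0.5386 0.275  0.2497] meanF [0.361  0.3169 0.1606] 0.49322887547328365
TILT 0.0268
```

Request:
jog_arm(targets=[[0.5,[-0.01,0,0],[0,0,0]],[0.5,[-0.03,0,0],[0,0,0]],[0.5,[-0.06,0,0],[0,0,0]],[0.5,[-0.1,0,0],[0,0,0]],[0.5,[-0.13,0,0],[0,0,0]],[0.5,[-0.14,0,0],[-10,0,0]],[0.5,[-0.14,-0.02,0],[-20,0,0]],[0.5,[-0.14,-0.06,0],[-30,0,0]]])

```text
clock: 19.18
eef_pos: [0.539, 0.2155, 0.3919]
tool_rot: [-0.186, 0.681, 0.186, 0.683]
wrist_force: [0.3, -0.9, -0.0]
grip_width: 0.498
```

Request:
jog_arm(targets=[[0.5,[0,0,0],[-10,0,0]],[0.5,[0,0,0],[-20,0,0]],[0.5,[0,0,0],[-30,0,0]],[0.5,[0,0,0],[-40,0,0]],[0.5,[0,0,0],[-50,0,0]],[0.5,[0,0,0],[-60,0,0]],[0.5,[0,0,0],[-60,0,0]],[0.5,[0,0,0],[-60,0,0]]])

```text
clock: 20.18
eef_pos: [0.5388, 0.2151, 0.3907]
tool_rot: [-0.499, 0.5, 0.499, 0.501]
wrist_force: [-0.2, 1.0, 0.8]
grip_width: 0.502
```

```bash
python3 look.py v1;python3 - <<'E'
from h import *
np.set_printoptions(precision=4,suppress=True)
s=get_state();print(Ro.from_quat(s['tool_rot']).as_matrix());tp=camera('top');cv2.imwrite('pics/v1t.png',cv2.resize(tp[180:260,130:290,::-1],None,fx=5,fy=5,interpolation=2))
E
```

```text
20.225 [ 0.1     0.5979 -0.1106] [0.5388 0.2151 0.3905] meanF [-0.0324  0.7883  0.3551] 0.4985670865225265
TILT 0.0269
[[ 0.0006 -1.      0.0019]
 [ 0.0002  0.0019  1.    ]
 [-1.     -0.0006  0.0002]]
```

View pics/v1w.png

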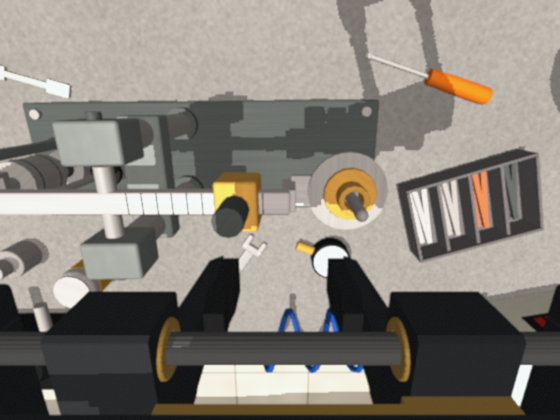

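View pics/v1s.png

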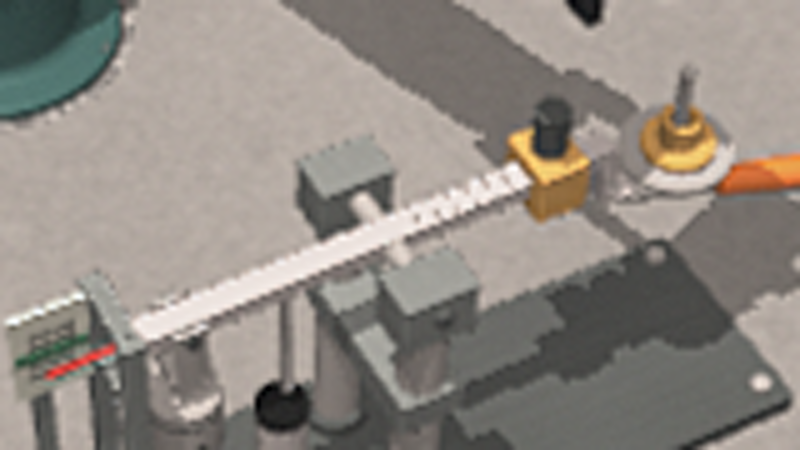

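Run:
```python
import cv2
t=cv2.imread("pics/v1w.png")
cv2.imwrite("pics/v2.png",cv2.resize(t[150:260,180:320],None,fx=5,fy=5,interpolation=2))
```

```text
(no output)
```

View pics/v2.png

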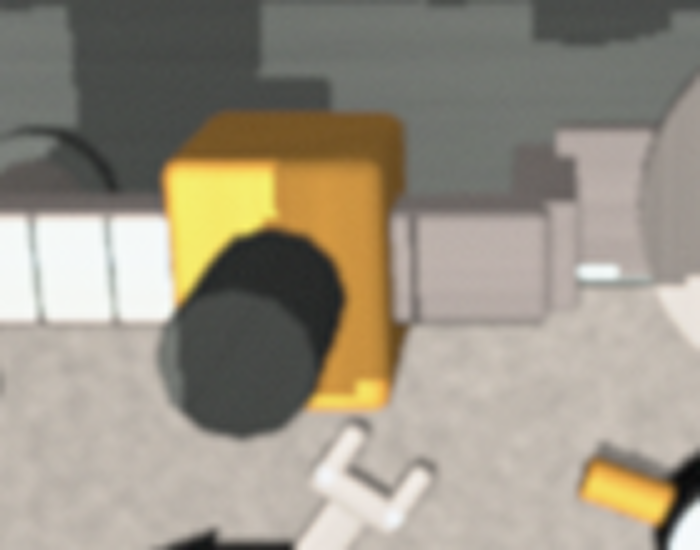

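View pics/v1t.png

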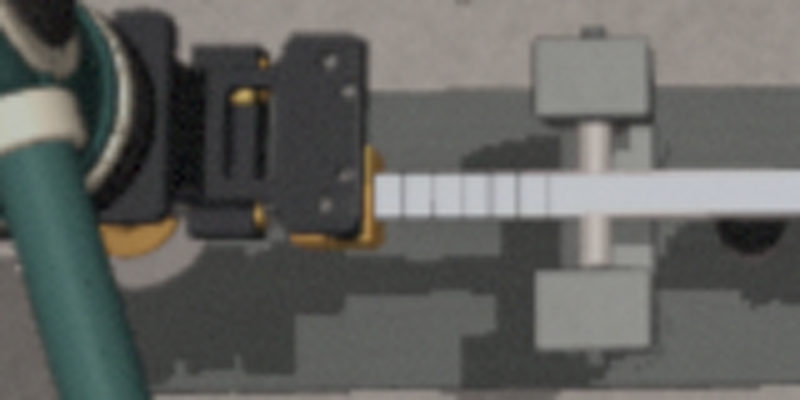

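Run:
```python
from h import *
np.set_printoptions(precision=4,suppress=True)
s=get_state()
print(ray('wrist',227.6,222.6,.318,s),ray('wrist',235.4,207,.283,s),s['eef_pos'])
print('rider edges', [ray('wrist',180+a/5,150+285/5,.283,s)[1] for a in (165,388)])
print('bar end',ray('wrist',180+547/5,150+260/5,.272,s),'marks',[ray('wrist',180+a/5,202,.271,s)[1] for a in (38,115,170,412)])
print('block', )
```

```text
[0.539  0.1753 0.318 ] [0.5385 0.1761 0.283 ] [0.5387 0.215  0.39  ]
rider edges [np.float64(0.1577852399113711), np.float64(0.19426552990980767)]
bar end [0.5376 0.2205 0.272 ] marks [np.float64(0.13373242660132237), np.float64(0.1468586743373474), np.float64(0.15623437850442556), np.float64(0.19748562492216162)]
block
```

Request:
jog_arm(targets=[[0.42,[0,0,-0.02],[0,0,0]],[0.42,[0,0,-0.04],[0,0,0]],[0.42,[0.02,0,-0.04],[0,0,0]],[0.42,[0.04,0,-0.04],[0,0,0]],[0.42,[0.055,0,-0.04],[0,0,0]],[0.42,[0.06,0,-0.04],[0,0,0]],[0.42,[0.06,0,-0.04],[0,0,0]]])

```text
clock: 21.2
eef_pos: [0.5384, 0.1753, 0.329]
tool_rot: [-0.5, 0.5, 0.5, 0.5]
wrist_force: [-0.3, 0.0, -0.1]
grip_width: 0.419
```

```bash
python3 look.py x1
```

```text
21.25 [-0.6905 -0.1284  0.725 ] [0.5388 0.1754 0.3298] meanF [-0.5184 -0.045   0.3208] 0.4255468935006966
TILT 0.0269
```

View pics/x1w.png

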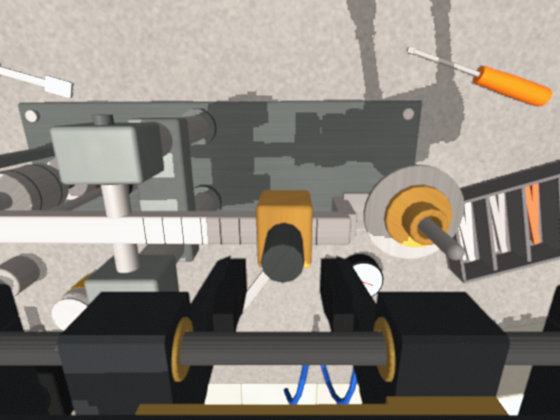

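View pics/x1s.png

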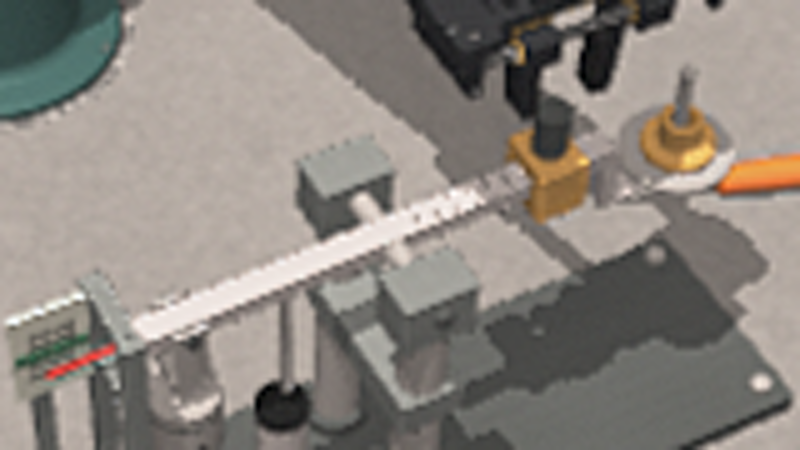

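Request:
jog_arm(targets=[[0.42,[0.01,0,0],[0,0,0]],[0.42,[0.02,0,0],[0,0,0]],[0.42,[0.028,0,0],[0,0,0]],[0.42,[0.028,0,0],[0,0,0]]])

```text
clock: 21.8
eef_pos: [0.538, 0.1748, 0.3003]
tool_rot: [-0.5, 0.501, 0.5, 0.499]
wrist_force: [-0.6, 0.6, 0.4]
grip_width: 0.423
```

```bash
python3 look.py y1
```

```text
21.85 [-0.4708 -0.4702  0.3339] [0.5384 0.1749 0.3011] meanF [-0.5289  0.051   0.3793] 0.42218450097347837
TILT 0.0269
```

View pics/y1w.png

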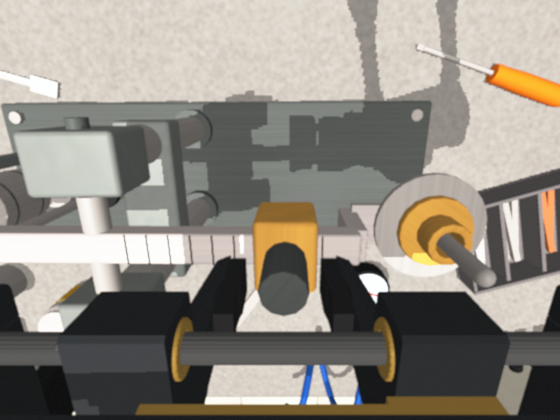

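Request:
jog_arm(targets=[[0.42,[0,0,0.002],[0,0,0]],[0.42,[0,0,0.004],[0,0,0]],[0.42,[0,0,0.0055],[0,0,0]],[0.42,[0,0,0.007],[0,0,0]],[0.42,[0,0,0.0085],[0,0,0]],[0.42,[0,0,0.01],[0,0,0]],[0.42,[0,0,0.0115],[0,0,0]],[0.42,[0,0,0.013],[0,0,0]]])

```text
clock: 22.9
eef_pos: [0.5386, 0.188, 0.3016]
tool_rot: [-0.5, 0.5, 0.5, 0.5]
wrist_force: [1.0, -1.2, -1.7]
grip_width: 0.418
```

Request:
jog_arm(targets=[[0.42,[0,0,0.0013],[0,0,0]],[0.42,[0,0,0.0025],[0,0,0]],[0.42,[0,0,0.0035],[0,0,0]],[0.42,[0,0,0.0035],[0,0,0]],[0.42,[0,0,0.0015],[0,0,0]],[0.42,[0,0,-0.0015],[0,0,0]],[0.42,[0,0,-0.0025],[0,0,0]],[0.42,[0,0,-0.0025],[0,0,0]]])

```text
clock: 23.9
eef_pos: [0.5387, 0.1855, 0.3018]
tool_rot: [-0.5, 0.5, 0.5, 0.5]
wrist_force: [0.6, 0.7, 0.7]
grip_width: 0.416
```

```bash
python3 look.py z1;python3 look.py z2
```

```text
23.95 [-0.0444  0.1814 -1.0316] [0.5387 0.1855 0.3018] meanF [ 0.2576  0.4312 -0.1537] 0.41973939738073185
TILT -0.0016
24.05 [-0.1553  0.1012 -0.0117] [0.5387 0.1855 0.3017] meanF [ 0.0767 -0.0734  0.2558] 0.42075534368402034
TILT -0.0005
```

View pics/z2w.png

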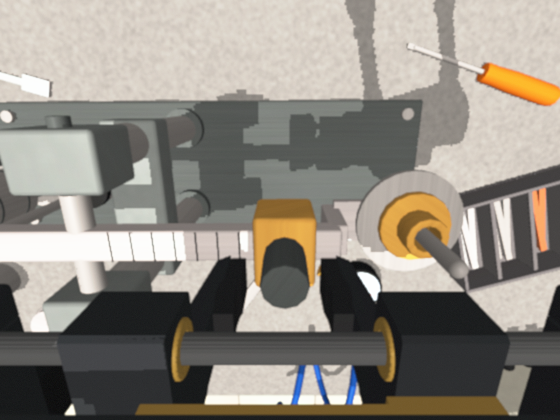

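Request:
jog_arm(targets=[[0.45,[-0.005,0,0],[0,0,0]],[0.45,[-0.015,0,0],[0,0,0]],[0.45,[-0.035,0,0],[0,0,0]],[0.45,[-0.07,0,0],[0,0,0]],[0.45,[-0.1,0,0],[0,0,0]],[0.45,[-0.12,0,0],[0,0,0]],[0.45,[-0.12,0,0],[0,0,0]],[0.45,[-0.12,0,0],[0,0,0]]])

```text
clock: 25.1
eef_pos: [0.5383, 0.1854, 0.4207]
tool_rot: [-0.5, 0.5, 0.5, 0.5]
wrist_force: [1.1, -0.7, -1.5]
grip_width: 0.452
```

Request:
jog_arm(targets=[[0.45,[0,0,0],[0,0,0]],[0.45,[0,0,0],[0,0,0]],[0.45,[0,0,0],[0,0,0]],[0.45,[0,0,0],[0,0,0]],[0.45,[0,0,0],[0,0,0]],[0.45,[0,0,0],[0,0,0]],[0.45,[0,0,0],[0,0,0]],[0.45,[0,0,0],[0,0,0]]])

```text
clock: 26.1
eef_pos: [0.5387, 0.1855, 0.4217]
tool_rot: [-0.5, 0.5, 0.5, 0.5]
wrist_force: [0.4, -0.5, -0.8]
grip_width: 0.449
```

```bash
python3 look.py A1;python3 look.py A2
python3 - <<'E'
import cv2,numpy as np
a=cv2.imread('pics/A2s.png')
from h import camera
sc=camera('scene');cv2.imwrite('pics/A3.png',sc[:,:,::-1])
E
```

```text
26.15 [ 0.1805  0.271  -0.3911] [0.5387 0.1855 0.4217] meanF [ 0.268  -0.1016 -0.6085] 0.4526534796882694
TILT 0.0025
26.25 [-0.8333 -0.4214  0.1965] [0.5387 0.1855 0.4217] meanF [-0.1428 -0.1804 -0.0427] 0.4496280255029761
TILT 0.0025
```

View pics/A2p.png

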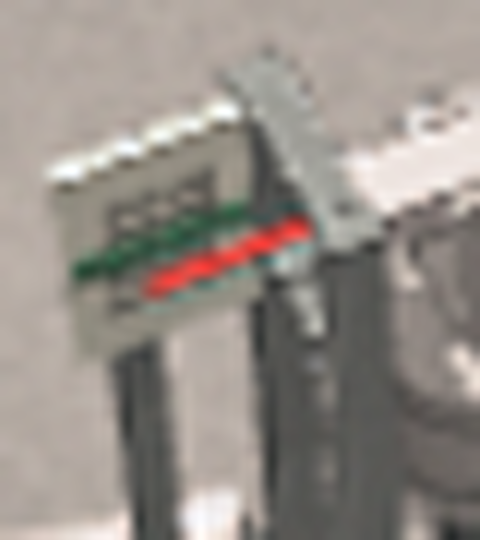

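View pics/A2s.png

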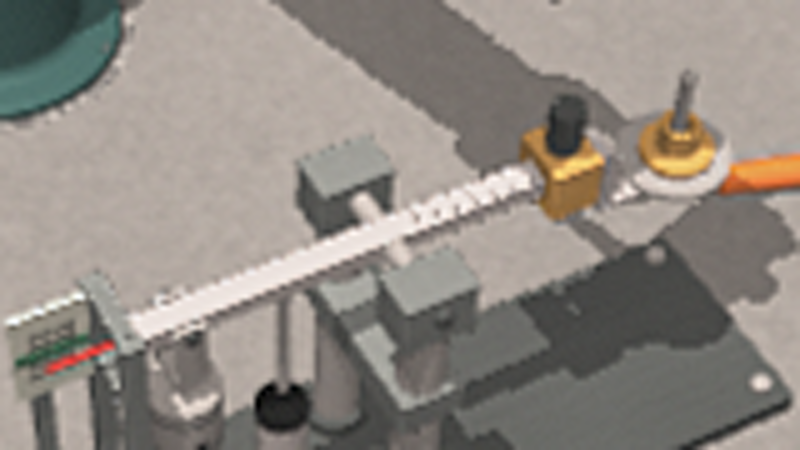

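View pics/A3.png

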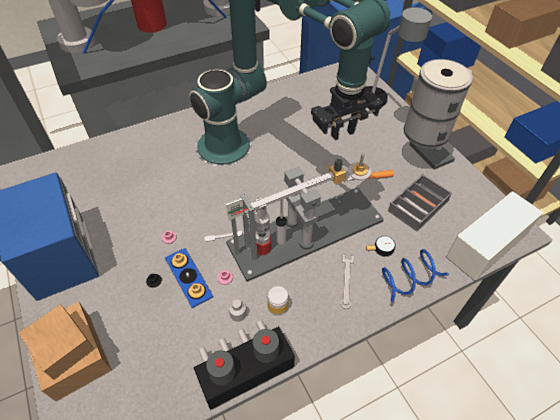

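Run:
```python
from h import *
def L(th,y,z): c,s=np.cos(th),np.sin(th);return (.5386,.06+y*c-z*s,.26+y*s+z*c)
for th in (.08,.04,.02,0,-.02):
    print(th,[np.round(proj('scene',L(th,y,z)),2) for y,z in ((.215,.042),(.215,-.03),(-.2,0),(.165,.008))])
a=cv2.imread('pics/a_scene.png');b=cv2.imread('pics/A3.png')
cv2.imwrite('pics/B1.png',np.hstack([cv2.resize(i[140:185,325:385],None,fx=6.6,fy=6.6,interpolation=2) for i in (a,b)]))
```

```text
0.08 [array([362.11, 150.95]), array([360.29, 166.42]), array([242.23, 212.87]), array([347.67, 164.43])]
0.04 [array([362.3 , 152.69]), array([359.72, 168.34]), array([241.93, 211.27]), array([347.6 , 165.81])]
0.02 [array([362.35, 153.58]), array([359.4 , 169.31]), array([241.81, 210.45]), array([347.54, 166.51])]
0 [array([362.39, 154.47]), array([359.07, 170.28]), array([241.72, 209.62]), array([347.46, 167.21])]
-0.02 [array([362.39, 155.37]), array([358.71, 171.25]), array([241.65, 208.77]), array([347.37, 167.92])]
```

View pics/B1.png

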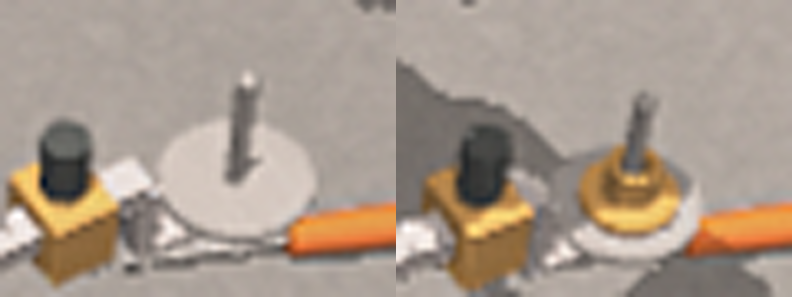

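```bash
python3 look.py C1; python3 -c "
from station import *
print(close_job())"
```

```text
26.4 [0.0591 0.0652 0.1628] [0.5386 0.1855 0.4217] meanF [-0.2371 -0.4552  0.1111] 0.4511795420510819
TILT 0.0025
the job is handed in; nothing more can be done
None
```

The lever was floating about level and at rest, with one weight on the pan, when I handed the job in at 26.4 s. No verdict came back.

- **Weight:** I lifted the middle brass weight off the blue tray, threaded it over the spindle and lowered it in the hand until the pan carried it. On release the lever came to rest at about +0.027 rad.
- **Trim:** I pushed the rider's knob about 10 mm towards the pan with the fingers partly open, without gripping it.

**Last checks**
- **Level:** the red pointer, measured from its position at the + stop, gave +0.0025 rad in repeated pictures, unchanged. The shift of the spindle tip in the scene camera gave about +0.005 rad. A rough reading of the pan rim gave up to about +0.015 rad, so the three disagree somewhat, but all are inside 0.02.
- **Pointer and green band:** in the scene camera's picture the pointer still looks below the green band. I put this down to parallax and relied on the calibrated readings.
- **Weights and other things:** in the last picture the weight looks fully down on the pan. The other two are on their tray and the other things look undisturbed.
- **Robot:** the fingertips are about 100 mm above the rider's knob, touching nothing. The highest wrist force I read was about 6 N, while gripping the weight at the tray. The highest lever speed and contact force were not measured directly.

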